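# Seat the sewing box's nested lids, then take off the outer lid alone

## Robot

A 6-joint arm with a two-finger parallel gripper is mounted at the origin on the work surface. World frame = base frame: x ahead of the robot, y to its left, z up, the work surface at z = 0. Lengths are in m, angles in degrees, forces in N, time in s.
With the tool pointing down it reaches from about 0.3 to 0.75 m from the base axis. Payload 8.5 kg.
Tool frame: the origin (TCP) lies on the centre line of the jaws, within the pads' length; the fingertips stand 25 mm ahead of it and the grasp point (between the pads) lies 6 mm ahead of it; z points along the fingers, y is the line along which they close (so a half turn about z gives the same grasp; the last joint's range is limited). The gripper opens to 85 mm and grips with 20 to 120 N. Pads are 22 mm wide; open, the fingers measure 114 mm over their backs; the gripper's body (76 mm by 85 mm) begins 54 mm behind the grasp point. The pads swing forward as they close: fully open they stand 13 mm farther back than shut.
Start: joints at [56.591, 21.807, 74.336, -0, 83.858, -12.336], TCP at [0.198, 0.513, 0.256] pointing down, gripper open.
Joint ranges: [-178.18, 178.18], [-50.72, 133.34], [12.68, 142.11], [-81.47, 261.47], [9.98, 163.14], [-165.26, 165.26]. Speed limits (degrees/s): [136.94, 136.94, 180, 180, 180, 180].

## Interface

Orientations are given as a 3x3 rotation matrix whose columns are the frame's x, y, z axes.
In Python, from rig import telemetry, optics, env gives the robot as it stands.
- The arm moves only by the tool send_rows, never from a script. Its argument "deltas" is a list that holds one entry, the list of rows, each a list of 7 numbers: the shift along the tool's x, y, z in m, then the turn, a rotation vector about the tool's x, y, z in rad, then the opening, from -1 (shut) to 1 (fully open), so that 0 is half open. In form: [[[x, y, z, ax, ay, az, grip], ...]]. A call has 1 to 12 rows; each row shifts and turns the commanded pose from where the row before left it, along the tool's axes as they then stand; what a row does not reach is not made up. A row lasts 1/8 s, in which the tool goes at most 62.5 mm and 10.7 degrees, less where a joint would pass 70% of its speed; a pose out of reach is approached as far as the arm can. A call is refused whole if a number of a shift passes 0.0625 or a number of a turn 0.188, either way. A call with a gripper value outside its range is refused whole. The fingers move at their own pace and stop on an object; "squeeze" is the grip in N (left out, the last holds). Time passes only in rows, so rows that do not move let the fingers close. It gives the time, the measured TCP pose, the force, the opening and the grip force at its end, in the units of the state.
- telemetry.observe(): the state, without advancing time (a new reading comes with each control period).
- optics.get_image(name): name is "side" or "top" or "wrist"; returns a dict with "image" (400x640x3 uint8, red, green, blue), "range_z" (400x640 float32, m along the optical axis (not along the pixel's ray), 0 where there is no reading), "K" (3x3 intrinsics, pixels), "rvec" (rotation vector, rad) and "tvec" (3), from world to camera coordinates, as OpenCV has them; the wrist camera has in their place "hand_eye" (4x4, takes a point from camera to tool coordinates, whose origin is the TCP and whose axes are the flange's). Camera axes: x right, y down, z forward; pixel columns grow to the right and rows downward; lengths in m; the calibration is good to about 2 mm. The wrist camera is an equidistant fisheye: a pixel r from the principal point sees the ray r / f radians off the axis. A picture is of the moment at which its call begins: read the wrist's pose just before it.
- env.close_job(): hands the job in; it is judged then, once.
The state is a dict: "time_s": time; "q": joint angles; "qvel": joint speeds; "joint_efforts": joint torques, N m; "position": TCP position; "tool_rot": TCP orientation; "ft_force": force on the tool from outside, world axes, zero at the start; "wrist_torque": the same for the moment, N m; "grip_width": finger opening in m; "gripper_force": force on a finger pad.
Only numpy, scipy, OpenCV 4.12 (cv2) and the standard library are available. Lean on these libraries where they do the work, as an engineer would, in place of code of your own. Each camera call takes 0.05 s, during which the arm holds its last target. There are 200 camera calls.

## Task

The sewing box on the window ledge has its lids off: the outer twist-lock lid lies beside it with the green inner lid still latched underneath. Lift the latched pair together by its knob and lower it gently, for the plastic is brittle, until the inner lid is fully seated in the mouth of the clear box; then turn the knob anticlockwise all the way to unlock, and lift the outer lid straight up on its own, leaving the inner lid lying undisturbed in the box. Finish with the gripper still holding the outer lid, still and level, a hand's width above the box, and leave the box and the other things on the ledge where they stand.

Things in the scene. Friction and masses are not known exactly. Their poses are not given: they have to be found in the camera images.
- box: clear plastic sewing box with a white rim, open on top, 130 mm (its x) by 170 mm (its y) outside, 90 mm high, walls 3.5 mm, so its mouth is 123 by 163 mm. Loose on the ledge, about 0.9 kg; pushed sideways it slides. Origin: centre of its underside, z up
- inner: green inner lid, a tray 25 mm deep under a flange 132 (x) by 172 mm (y), 4 mm thick, about 160 g. Walls taper from 119 by 159 mm under the flange to 111 by 151 at the floor. Bridge across the middle with a slot 50 (x) by 18 mm (y). Origin: centre of its underside, z up. Seated, the flange lies on the box rim, origin 65 mm above the box's origin; either way round is right
- lid: outer lid: clear plate 146 (x) by 186 mm (y), 4 mm thick, grey skirt hanging 6 mm below it round the inner lid's flange (3 to 4 mm play); about 190 g with knob. Origin: centre of the plate's underside, z up, 29 mm above the inner lid's origin when resting on it, 94 mm above the box's when both are seated. Lifted while locked, it carries the inner lid, hanging 3.5 mm lower
- lock_knob (a joint): black twist-lock knob in the middle of the outer lid, rad about the lid's z axis, positive anticlockwise from above. 0 = locked, 1.30 = open stop; starts near locked. Its cross key under the lid passes the inner lid's slot only within 0.15 rad of the open stop. Stays where it is left; about 0.05 N m turns it
- knob_grip (a point): middle of the knob's bar grip, on the knob's axis, 23 mm above the outer lid's origin. Bar 52 mm long (this point's x), 16 mm thick (its y), 28 mm high (14 mm either way of this point), on a disc of 28 mm radius whose top is 14 mm below this point. A white line marks one end. The bar lies along the lid's x axis at the open stop
- stand: wooden pencil stand, 130 by 45 by 60 mm, with five drilled holes and four pencils reaching up to 190 mm; origin: centre of its underside; a bystander
- mug: blue ceramic mug, 82 mm across, 95 mm high, with a handle; origin: centre of its underside; a bystander
- bell: steel desk bell, 84 mm across, 62 mm high; origin: centre of its underside; a bystander
- succulent: succulent in a clay pot, 92 mm across, pot 78 mm high, leaves to about 125 mm; origin: centre of its underside; a bystander
- stapler: red and black stapler, 110 by 36 mm, about 58 mm high; origin: centre of its underside; a bystander

How it is judged:
By the outcome, as a careful person would: the job done as asked, in the order asked, and still so for the second after the job is handed in, while the arm keeps its last pose, push and grip.
It also fails if it takes over 51 s, if anything falls off the work surface, if the arm or the gripper's body presses on something with over 40 N, if the wrist force passes 120 N, or if a joint passes its speed limit or range.

## Working session

There is one attempt and no reset: what is moved stays moved. The work goes in short steps, Python scripts to look and compute and a tool call to move; the robot and the scene stay as the last step left them, time stands still between calls to the robot, and variables do not carry over. Pictures are saved under pics/ and viewed, at most 10 in all, crops included, and the job is handed in when it is done.

Besides the shell and the picture viewer there is one more tool, called after "Request:" by a JSON object that holds its "op" and its "data", one argument or row to a line. send_rows: Moves the arm, as the interface text tells. Its arguments: {"type":"object","properties":{"deltas":{"type":"array"},"squeeze":{"type":"number"}},"required":["deltas"]}

```bash
mkdir -p pics
cat > h.py <<'E'
import numpy as np, cv2
from rig import telemetry, optics, env
def cloud(name):
    d=optics.get_image(name); K=d["K"]; z=d["range_z"]
    v,u=np.mgrid[:400,:640]
    p=np.stack([(u-K[0,2])/K[0,0]*z,(v-K[1,2])/K[1,1]*z,z],-1)
    R=cv2.Rodrigues(np.array(d["rvec"],float))[0]
    w=(p-np.array(d["tvec"]).ravel())@R
    w[z==0]=np.nan
    return d,w
E
python3 - <<'E'
from h import *
for n in("top","side"):
    d,w=cloud(n); np.save(n+".npy",w); np.save(n+"_im.npy",d["image"])
    cv2.imwrite(f"pics/{n}0.png",d["image"][...,::-1])
s=telemetry.observe(); print(s)
E
```

```text
{'time_s': 0.1, 'q': array([ 5.65920676e+01,  2.18376598e+01,  7.43792524e+01, -6.72823025e-04,
        8.38575778e+01, -1.23359627e+01]), 'qvel': array([-0.03785785, -0.07436768, -0.11891972, -0.10497198,  0.12967339,
       -0.01140511]), 'joint_efforts': array([ 2.69385419e-03, -4.49219084e+01, -2.31655329e+01, -2.18573418e-04,
        3.68634792e-03, -1.24056558e-05]), 'position': array([0.19762533, 0.51302432, 0.25577535]), 'tool_rot': array([[-9.33129902e-01,  3.59538716e-01, -7.06080805e-04],
       [ 3.59539310e-01,  9.33129301e-01, -1.09171053e-03],
       [ 2.66352487e-04, -1.27257154e-03, -9.99999155e-01]]), 'ft_force': array([-0.1693192 ,  1.22393565, -0.14955969]), 'wrist_torque': array([ 0.06435893, -0.00376612, -0.03742744]), 'gripper_force': 0.0, 'grip_width': 0.08572239691110196}
```

View pics/top0.png

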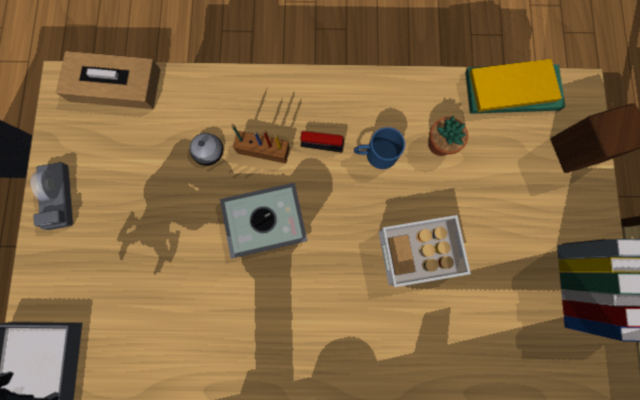

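View pics/side0.png

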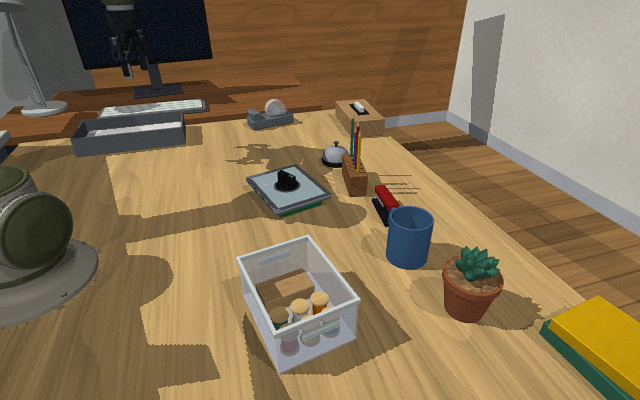

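The top view shows the lid pair centred near (263,220), with its knob at (263,220), and the box rim corners near (381,230), (457,216), (469,272) and (390,286). The pencil stand, stapler and mug stand behind them. The side view agrees.

Run:
```python
from h import *
w=np.load("top.npy"); im=np.load("top_im.npy")
def fit(u0,u1,v0,v1,za,zb):
    p=w[v0:v1,u0:u1].reshape(-1,3); p=p[(p[:,2]>za)&(p[:,2]<zb)]
    r=cv2.minAreaRect((p[:,:2]*1000).astype(np.float32)); return len(p),np.median(p[:,2]),r
for uv in[(263,220),(240,230),(285,210),(226,220),(419,223),(386,260),(463,245),(429,279),(340,260)]: print(uv,w[uv[1],uv[0]])
print("lid",fit(205,320,175,265,.02,.045))
print("knob",fit(240,285,200,240,.045,.09),fit(240,285,200,240,.058,.09))
print("box",fit(370,480,205,295,.08,.1))
a=cv2.resize(im[195:245,235:295],None,fx=8,fy=8,interpolation=cv2.INTER_CUBIC)
b=cv2.resize(im[205:295,372:477],None,fx=4,fy=4,interpolation=cv2.INTER_CUBIC)
c=np.zeros((800-40,480,3),np.uint8); c[:400]=a; c[400:,:420]=b[:360]
cv2.imwrite("pics/crop.png",cv2.resize(c,None,fx=.78,fy=.78)[...,::-1])
```

```text
(263, 220) [0.52066962 0.13659578 0.06759325]
(240, 230) [0.49982222 0.19535914 0.03232428]
(285, 210) [0.54873821 0.08823765 0.0382488 ]
(226, 220) [0.52314972 0.22956734 0.03536622]
(419, 223) [ 0.51539799 -0.22180666  0.09244558]
(386, 260) [ 0.43205244 -0.14900351  0.06711389]
(463, 245) [ 0.466923   -0.32021616  0.09096469]
(429, 279) [ 0.3909108  -0.24081906  0.08904192]
(340, 260) [ 0.43223339 -0.04672771  0.00110966]
lid (4506, np.float64(0.034203811314753224), ((527.0770263671875, 140.88597106933594), (146.93653869628906, 186.51126098632812), 13.514786720275879))
knob (183, np.float64(0.06597648745239053), ((526.6259155273438, 140.1980743408203), (16.27705192565918, 51.47968292236328), 29.915197372436523)) (159, np.float64(0.06644791940533623), ((526.536865234375, 140.3787078857422), (16.22614860534668, 51.12834930419922), 30.176740646362305))
box (807, np.float64(0.09057011319460787), ((455.2435607910156, -236.57388305664062), (133.89634704589844, 175.2115478515625), 10.046053886413574))
```

View pics/crop.png

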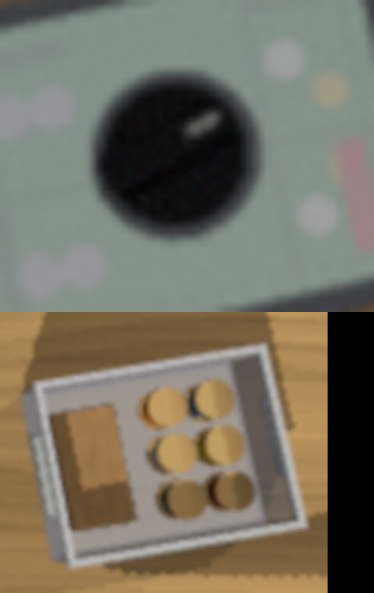

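The lid is at (0.527, 0.141) with its x axis at 13.5°. The knob bar lies at -60°, so it is locked. The box is at (0.455, -0.237) with its x axis at 10°. I'll move above the knob with the closing line at 30°.

Request:
{"op": "send_rows", "data": {
  "deltas": [
    [[-0.044, -0.023, 0.0106, 0, 0, 0, 1], [-0.044, -0.023, 0.0106, 0, 0, 0, 1], [-0.044, -0.023, 0.0106, 0, 0, 0, 1], [-0.044, -0.023, 0.0106, 0, 0, 0, 1], [-0.044, -0.023, 0.0106, 0, 0, 0, 1], [-0.044, -0.023, 0.0106, 0, 0, 0, 1], [-0.044, -0.023, 0.0106, 0, 0, 0, 1], [-0.044, -0.023, 0.0106, 0, 0, 0, 1], [-0.044, -0.023, 0.0106, 0, 0, 0, 1], [-0.044, -0.023, 0.0106, 0, 0, 0, 1]]
  ]
}}

```text
time_s: 1.35
position: [0.5264, 0.139, 0.1497]
tool_rot: [[-0.933, 0.36, -0.001], [0.36, 0.933, 0.0], [0.001, -0.0, -1.0]]
ft_force: [1.1, 0.0, 0.1]
grip_width: 0.0857
gripper_force: 0.0
```

Request:
{"op": "send_rows", "data": {
  "deltas": [
    [[0, 0, 0, 0, 0, 0.17, 1], [0, 0, 0, 0, 0, 0.17, 1], [0, 0, 0, 0, 0, 0.17, 1], [0, 0, 0, 0, 0, 0.17, 1], [0, 0, 0, 0, 0, 0, 1], [0, 0, 0, 0, 0, 0, 1]]
  ]
}}

```text
time_s: 2.1
position: [0.5255, 0.1404, 0.1502]
tool_rot: [[-0.502, 0.865, -0.0], [0.865, 0.502, -0.0], [0.0, -0.0, -1.0]]
ft_force: [0.4, 1.0, 0.6]
grip_width: 0.0856
gripper_force: 0.0
```

```bash
cat >> h.py <<'E'
def wcloud():
    s=telemetry.observe(); d=optics.get_image("wrist"); K=d["K"]; z=d["range_z"]
    v,u=np.mgrid[:400,:640]; a=(u-K[0,2])/K[0,0]; b=(v-K[1,2])/K[1,1]; r=np.hypot(a,b)+1e-9
    t=np.tan(np.minimum(r,1.5))/r
    p=np.stack([a*t*z,b*t*z,z,np.ones_like(z)],-1)@np.array(d["hand_eye"]).T
    w=p[...,:3]@np.array(s["tool_rot"]).T+np.array(s["position"]); w[z==0]=np.nan
    return s,d,w
def plan(xyz,yaw):
    s=telemetry.observe(); R=np.array(s["tool_rot"]); d=np.array(xyz)-s["position"]
    y=np.degrees(np.arctan2(R[1,1],R[0,1]))
    print("pos",np.round(s["position"],4),"yaw",round(y,2),"tool shift",np.round(R.T@d,4),"tool z turn",round(np.radians(y-yaw),4),
     "tilt",np.round(R[:,2],4),"F",np.round(s["ft_force"],2),"w",s["grip_width"],s["gripper_force"],"t",s["time_s"])
def rect(w,x0,x1,y0,y1,za,zb):
    p=w.reshape(-1,3); p=p[(p[:,0]>x0)&(p[:,0]<x1)&(p[:,1]>y0)&(p[:,1]<y1)&(p[:,2]>za)&(p[:,2]<zb)]
    return len(p),np.median(p[:,2]),cv2.minAreaRect((p[:,:2]*1000).astype(np.float32))
E
python3 - <<'E'
from h import *
plan([.5267,.1403,.068],30.1)
s,d,w=wcloud()
print(rect(w,.49,.56,.10,.18,.058,.075)); print(rect(w,.4,.65,.0,.28,.022,.045))
cv2.imwrite("pics/w1.png",d["image"][...,::-1])
E
```

```text
pos [0.5255 0.1404 0.1502] yaw 30.15 tool shift [-0.0007  0.001   0.0822] tool z turn 0.0009 tilt [-3.e-04 -0.e+00 -1.e+00] F [0.37 1.01 0.62] w 0.08558822870042199 0.0 t 2.1
(1632, np.float64(0.06472402052295155), ((524.849609375, 143.1400604248047), (16.330299377441406, 52.037757873535156), 29.686063766479492))
(36089, np.float64(0.032227938074645024), ((524.7496337890625, 142.59249877929688), (147.14068603515625, 187.56361389160156), 13.433484077453613))
```

View pics/w1.png

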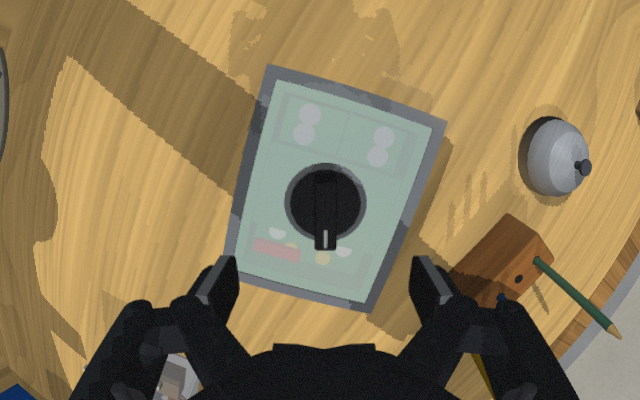

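The wrist view shows the knob centred between the fingers at column 325, with the marked end at (325,240). The offset is within about 1 mm, so I'll descend and grip.

Request:
{"op": "send_rows", "data": {
  "deltas": [
    [[0.001, 0.001, 0.015, 0, 0, 0, 1], [0, 0, 0.02, 0, 0, 0, 1], [0, 0, 0.02, 0, 0, 0, 1], [0, 0, 0.015, 0, 0, 0, 1], [0, 0, 0.008, 0, 0, 0, 1], [0, 0, 0.004, 0, 0, 0, 0], [0, 0, 0, 0, 0, 0, -0.3], [0, 0, 0, 0, 0, 0, -0.5], [0, 0, 0, 0, 0, 0, -0.6], [0, 0, 0, 0, 0, 0, -0.7], [0, 0, 0, 0, 0, 0, -0.8], [0, 0, 0, 0, 0, 0, -1]]
  ],
  "squeeze": 50
}}

```text
time_s: 3.65
position: [0.5261, 0.1417, 0.0688]
tool_rot: [[-0.5, 0.866, 0.001], [0.866, 0.5, -0.0], [-0.0, 0.001, -1.0]]
ft_force: [-2.1, 0.5, 6.1]
grip_width: 0.0147
gripper_force: 49.2
```

Request:
{"op": "send_rows", "data": {
  "deltas": [
    [[0, 0, 0, 0, 0, 0, -1], [0, 0, 0, 0, 0, 0, -1], [0, 0, 0, 0, 0, 0, -1], [0, 0, 0, 0, 0, 0, -1]]
  ]
}}

```text
time_s: 4.15
position: [0.5261, 0.1417, 0.0688]
tool_rot: [[-0.499, 0.866, 0.001], [0.866, 0.499, -0.0], [-0.0, 0.001, -1.0]]
ft_force: [-2.0, -0.6, 4.6]
grip_width: 0.0147
gripper_force: 49.2
```

Request:
{"op": "send_rows", "data": {
  "deltas": [
    [[0, 0, -0.003, 0, 0, 0, -1], [0, 0, -0.005, 0, 0, 0, -1], [0, 0, -0.01, 0, 0, 0, -1], [0, 0, -0.018, 0, 0, 0, -1], [0, 0, -0.02, 0, 0, 0, -1], [0, 0, -0.02, 0, 0, 0, -1], [0, 0, -0.02, 0, 0, 0, -1], [0, 0, -0.02, 0, 0, 0, -1], [0, 0, -0.018, 0, 0, 0, -1], [0, 0, -0.01, 0, 0, 0, -1], [0, 0, -0.005, 0, 0, 0, -1], [0, 0, 0, 0, 0, 0, -1]]
  ]
}}

```text
time_s: 5.65
position: [0.5259, 0.1417, 0.2172]
tool_rot: [[-0.499, 0.866, -0.0], [0.866, 0.499, -0.0], [0.0, -0.0, -1.0]]
ft_force: [-0.5, 0.2, -3.7]
grip_width: 0.0151
gripper_force: 49.2
```

Run:
```python
from h import *
plan([.4552,-.2366,.218],30.1-3.45)
d,w=cloud("top"); p=rect(w,.42,.63,.0,.28,.15,.2); print(p)
print("box top",rect(w,.33,.56,-.36,-.11,.08,.1))
d2,w2=cloud("side"); print("box side",rect(w2,.33,.56,-.36,-.11,.085,.1)); print("lid side",rect(w2,.42,.63,0,.28,.15,.2))
cv2.imwrite("pics/s1.png",d2["image"][...,::-1])
```

```text
pos [0.5259 0.1417 0.2172] yaw 29.96 tool shift [-0.2925 -0.2502 -0.0008] tool z turn 0.0579 tilt [-3.e-04 -0.e+00 -1.e+00] F [-0.52  0.23 -3.68] w 0.0151372615320435 49.167505502700806 t 5.65
(2544, np.float64(0.18240005477873455), ((526.35107421875, 141.0228271484375), (146.2808837890625, 186.2483673095703), 13.62712574005127))
box top (805, np.float64(0.0906348577493571), ((455.2472839355469, -236.34454345703125), (133.67385864257812, 174.9615936279297), 10.19979190826416))
box side (1590, np.float64(0.08994894040895685), ((454.1321716308594, -234.41104125976562), (134.62217712402344, 176.92123413085938), 10.231619834899902))
lid side (2485, np.float64(0.18170390612937873), ((525.1674194335938, 142.53753662109375), (147.87771606445312, 191.7581024169922), 13.707831382751465))
```

View pics/s1.png

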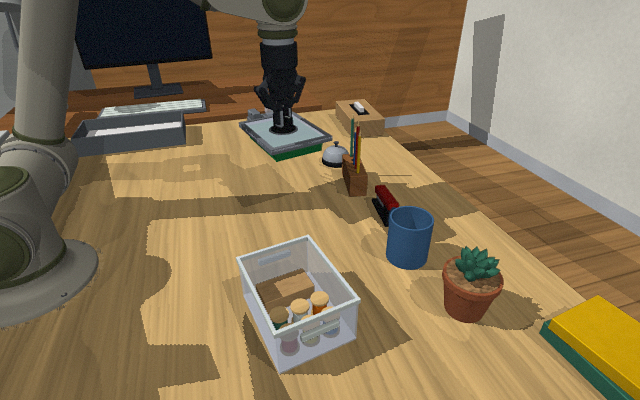

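The side view shows the pair lifted level, with the green inner lid still latched underneath. Both cameras agree on the shift to the box, (-0.071, -0.377), and a turn of -3.45°.

Request:
{"op": "send_rows", "data": {
  "deltas": [
    [[-0.0087, -0.0075, 0, 0, 0, 0, -1], [-0.0204, -0.0175, 0, 0, 0, 0, -1], [-0.0291, -0.025, 0, 0, 0, 0, -1], [-0.032, -0.0275, 0, 0, 0, 0, -1], [-0.032, -0.0275, 0, 0, 0, 0, -1], [-0.032, -0.0275, 0, 0, 0, 0, -1], [-0.032, -0.0275, 0, 0, 0, 0, -1], [-0.032, -0.0275, 0, 0, 0, 0, -1], [-0.0291, -0.025, 0, 0, 0, 0, -1], [-0.0233, -0.02, 0, 0, 0, 0, -1], [-0.0146, -0.0125, 0, 0, 0, 0, -1], [-0.0058, -0.005, 0, 0, 0, 0, -1]]
  ]
}}

```text
time_s: 7.25
position: [0.4544, -0.236, 0.2171]
tool_rot: [[-0.499, 0.867, -0.0], [0.867, 0.499, 0.0], [0.001, -0.0, -1.0]]
ft_force: [-0.1, 0.6, -3.1]
grip_width: 0.0149
gripper_force: 49.1
```

Request:
{"op": "send_rows", "data": {
  "deltas": [
    [[0, 0, 0, 0, 0, 0.02, -1], [0, 0, 0, 0, 0, 0.02, -1], [0, 0, 0, 0, 0, 0.02, -1], [0, 0, 0, 0, 0, 0, -1], [0, 0, 0, 0, 0, 0, -1]]
  ]
}}

```text
time_s: 7.88
position: [0.4548, -0.235, 0.2173]
tool_rot: [[-0.447, 0.895, -0.0], [0.895, 0.447, 0.0], [0.0, 0.0, -1.0]]
ft_force: [-0.2, -0.4, -2.9]
grip_width: 0.0151
gripper_force: 49.1
```

Run:
```python
from h import *
plan([.4548,-.2356,.218],26.5)
d,w=cloud("top"); print(rect(w,.33,.6,-.38,-.08,.165,.2))
d2,w2=cloud("side"); print(rect(w2,.33,.6,-.38,-.08,.165,.2))
# green inner-lid points as seen from the side
hsv=cv2.cvtColor(d2["image"],cv2.COLOR_RGB2HSV); g=(hsv[...,0]>50)&(hsv[...,0]<85)&(hsv[...,1]>100)
print(rect(np.where(g[...,None],w2,np.nan),.33,.6,-.38,-.08,.1,.2))
cv2.imwrite("pics/s2.png",d2["image"][...,::-1])
```

```text
pos [ 0.4548 -0.235   0.2173] yaw 26.55 tool shift [-0.0005 -0.0003 -0.0007] tool z turn 0.0009 tilt [-0.e+00  1.e-04 -1.e+00] F [-0.18 -0.39 -2.94] w 0.015052043040387608 49.14224088191986 t 7.875
(2013, np.float64(0.18284806991538372), ((454.6734313964844, -231.24899291992188), (146.11846923828125, 177.9927978515625), 10.15333080291748))
(8094, np.float64(0.1821286944456197), ((454.5207824707031, -234.77059936523438), (146.95834350585938, 189.4698028564453), 10.229010581970215))
(281, np.float64(0.14986215578086245), ((461.03851318359375, -271.4136962890625), (111.33992767333984, 78.37765502929688), 10.210737228393555))
```

View pics/s2.png

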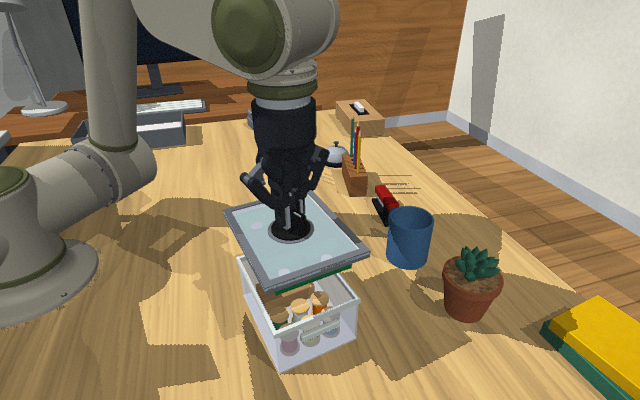

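The side view shows the pair level and squarely above the box; its measured centre is within 0.5 mm of the box's. I'll lower it, slowing near the mouth.

Request:
{"op": "send_rows", "data": {
  "deltas": [
    [[0, 0, 0.004, 0, 0, 0, -1], [0, 0, 0.01, 0, 0, 0, -1], [0, 0, 0.012, 0, 0, 0, -1], [0, 0, 0.012, 0, 0, 0, -1], [0, 0, 0.008, 0, 0, 0, -1], [0, 0, 0.004, 0, 0, 0, -1], [0, 0, 0.002, 0, 0, 0, -1], [0, 0, 0.002, 0, 0, 0, -1], [0, 0, 0.002, 0, 0, 0, -1], [0, 0, 0.002, 0, 0, 0, -1]]
  ]
}}

```text
time_s: 9.22
position: [0.4548, -0.2353, 0.1593]
tool_rot: [[-0.447, 0.895, 0.0], [0.895, 0.447, -0.0], [-0.0, 0.0, -1.0]]
ft_force: [-0.1, -0.9, -3.9]
grip_width: 0.0146
gripper_force: 49.2
```

Request:
{"op": "send_rows", "data": {
  "deltas": [
    [[0, 0, 0.002, 0, 0, 0, -1], [0, 0, 0.002, 0, 0, 0, -1], [0, 0, 0.002, 0, 0, 0, -1], [0, 0, 0.002, 0, 0, 0, -1], [0, 0, 0.001, 0, 0, 0, -1], [0, 0, 0, 0, 0, 0, -1]]
  ]
}}

```text
time_s: 9.98
position: [0.4548, -0.2352, 0.1503]
tool_rot: [[-0.447, 0.895, -0.0], [0.895, 0.447, -0.0], [0.0, -0.0, -1.0]]
ft_force: [-0.5, 0.1, -3.4]
grip_width: 0.0153
gripper_force: 49.2
```

Inside the mouth with no contact. Continuing gently.

Request:
{"op": "send_rows", "data": {
  "deltas": [
    [[0, 0, 0.002, 0, 0, 0, -1], [0, 0, 0.002, 0, 0, 0, -1], [0, 0, 0.002, 0, 0, 0, -1], [0, 0, 0.002, 0, 0, 0, -1], [0, 0, 0.001, 0, 0, 0, -1], [0, 0, 0.001, 0, 0, 0, -1], [0, 0, 0, 0, 0, 0, -1]]
  ]
}}

```text
time_s: 10.85
position: [0.4547, -0.2352, 0.1403]
tool_rot: [[-0.447, 0.895, -0.0], [0.895, 0.447, 0.0], [0.0, -0.0, -1.0]]
ft_force: [1.0, 0.3, -3.3]
grip_width: 0.015
gripper_force: 49.2
```

Request:
{"op": "send_rows", "data": {
  "deltas": [
    [[0, 0, 0.001, 0, 0, 0, -1], [0, 0, 0.001, 0, 0, 0, -1], [0, 0, 0.001, 0, 0, 0, -1], [0, 0, 0, 0, 0, 0, -1], [0, 0, 0, 0, 0, 0, -1]]
  ]
}}

```text
time_s: 11.48
position: [0.4548, -0.2353, 0.1374]
tool_rot: [[-0.447, 0.895, 0.0], [0.895, 0.447, -0.0], [-0.0, 0.0, -1.0]]
ft_force: [0.5, -0.6, -3.1]
grip_width: 0.015
gripper_force: 49.2
```

Request:
{"op": "send_rows", "data": {
  "deltas": [
    [[0, 0, 0.001, 0, 0, 0, -1], [0, 0, 0.001, 0, 0, 0, -1], [0, 0, 0, 0, 0, 0, -1], [0, 0, 0, 0, 0, 0, -1]]
  ]
}}

```text
time_s: 11.98
position: [0.4548, -0.2352, 0.1354]
tool_rot: [[-0.447, 0.895, 0.0], [0.895, 0.447, -0.0], [-0.0, 0.0, -1.0]]
ft_force: [0.4, -0.4, -3.0]
grip_width: 0.0152
gripper_force: 49.3
```

Request:
{"op": "send_rows", "data": {
  "deltas": [
    [[0, 0, 0.001, 0, 0, 0, -1], [0, 0, 0, 0, 0, 0, -1], [0, 0, 0, 0, 0, 0, -1]]
  ]
}}

```text
time_s: 12.35
position: [0.4547, -0.2352, 0.1343]
tool_rot: [[-0.447, 0.895, -0.0], [0.895, 0.447, 0.0], [0.0, -0.0, -1.0]]
ft_force: [0.4, 0.2, -1.4]
grip_width: 0.0149
gripper_force: 49.3
```

Request:
{"op": "send_rows", "data": {
  "deltas": [
    [[0, 0, 0.0007, 0, 0, 0, -1], [0, 0, 0, 0, 0, 0, -1], [0, 0, 0, 0, 0, 0, -1]]
  ]
}}

```text
time_s: 12.72
position: [0.4548, -0.2353, 0.1338]
tool_rot: [[-0.447, 0.895, 0.0], [0.895, 0.447, -0.0], [-0.0, 0.0, -1.0]]
ft_force: [-0.9, 1.0, 2.2]
grip_width: 0.0152
gripper_force: 49.9
```

Run:
```python
from h import *
plan([.4548,-.2352,.134],26.5)
d,w=cloud("top"); print(rect(w,.33,.6,-.38,-.08,.085,.11))
d2,w2=cloud("side"); print(rect(w2,.33,.6,-.38,-.08,.09,.11))
cv2.imwrite("pics/s3.png",cv2.resize(d2["image"][180:380,200:400],None,fx=3,fy=3,interpolation=cv2.INTER_CUBIC)[...,::-1])
```

```text
pos [ 0.4548 -0.2353  0.1338] yaw 26.53 tool shift [ 0.0001  0.     -0.0002] tool z turn 0.0005 tilt [ 3.e-04 -2.e-04 -1.e+00] F [-0.92  0.99  2.2 ] w 0.015210586528095276 49.865427017211914 t 12.725
(1623, np.float64(0.09945476227559273), ((454.00408935546875, -226.90431213378906), (146.00039672851562, 168.8227996826172), 10.357413291931152))
(7338, np.float64(0.09872134492906878), ((454.2545471191406, -234.81063842773438), (146.92271423339844, 188.26904296875), 9.996504783630371))
```

View pics/s3.png

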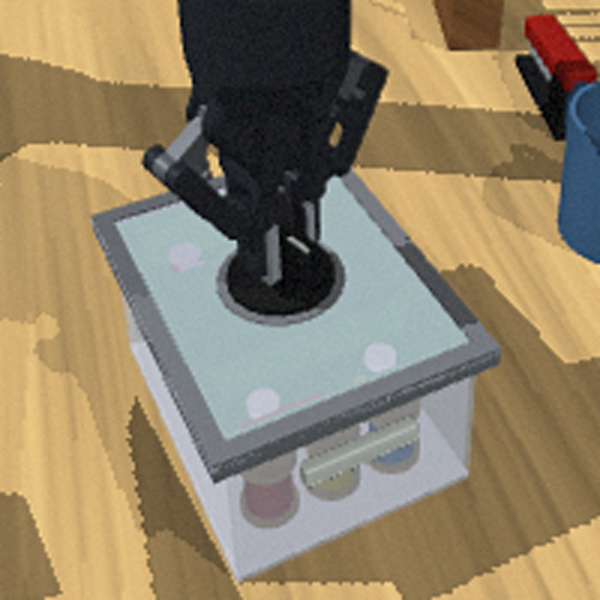

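The side crop shows the lid lying flush on the box rim with the skirt level all round. Its top at 0.0987 m matches fully seated, and there is light contact. Now I'll turn anticlockwise, which is negative about tool z.

Request:
{"op": "send_rows", "data": {
  "deltas": [
    [[0, 0, 0, 0, 0, -0.05, -1], [0, 0, 0, 0, 0, -0.1, -1], [0, 0, 0, 0, 0, -0.1, -1], [0, 0, 0, 0, 0, -0.1, -1], [0, 0, 0, 0, 0, -0.1, -1], [0, 0, 0, 0, 0, -0.05, -1], [0, 0, 0, 0, 0, 0, -1]]
  ]
}}

```text
time_s: 13.7
position: [0.455, -0.2351, 0.1338]
tool_rot: [[-0.821, 0.571, 0.001], [0.571, 0.821, 0.0], [-0.001, 0.001, -1.0]]
ft_force: [0.2, 1.5, 4.1]
grip_width: 0.0151
gripper_force: 50.1
```

Run:
```python
from h import *
s=telemetry.observe(); print(s["wrist_torque"]); plan([.4548,-.2353,.134],100.1)
d2,w2=cloud("side"); print(rect(w2,.33,.6,-.38,-.08,.09,.11))
```

```text
[ 0.41174507 -0.2166744   0.05833461]
pos [ 0.455  -0.2351  0.1338] yaw 55.15 tool shift [ 0.     -0.0003 -0.0002] tool z turn -0.7845 tilt [ 7.e-04  2.e-04 -1.e+00] F [0.24 1.47 4.08] w 0.015083368851648907 50.07809937000275 t 13.7
(7464, np.float64(0.09871217204606958), ((454.2872314453125, -234.42002868652344), (146.84457397460938, 188.82972717285156), 10.144804954528809))
```

Request:
{"op": "send_rows", "data": {
  "deltas": [
    [[0, 0, 0, 0, 0, -0.1, -1], [0, 0, 0, 0, 0, -0.1, -1], [0, 0, 0, 0, 0, -0.1, -1], [0, 0, 0, 0, 0, -0.1, -1], [0, 0, 0, 0, 0, -0.1, -1], [0, 0, 0, 0, 0, -0.1, -1], [0, 0, 0, 0, 0, -0.08, -1], [0, 0, 0, 0, 0, -0.05, -1], [0, 0, 0, 0, 0, -0.03, -1], [0, 0, 0, 0, 0, 0, -1]]
  ]
}}

```text
time_s: 15.0
position: [0.455, -0.235, 0.1338]
tool_rot: [[-0.989, -0.151, 0.001], [-0.151, 0.989, 0.0], [-0.001, 0.0, -1.0]]
ft_force: [1.9, 4.7, 5.0]
grip_width: 0.0151
gripper_force: 50.4
```

Run:
```python
from h import *
s=telemetry.observe(); print(s["wrist_torque"]); plan([.4548,-.2353,.134],100.1)
d2,w2=cloud("side"); print(rect(w2,.33,.6,-.38,-.08,.09,.11))
```

```text
[ 0.86472659 -0.31833441 -0.02094594]
pos [ 0.455  -0.235   0.1338] yaw 98.69 tool shift [ 0.0002 -0.0003 -0.0002] tool z turn -0.0246 tilt [ 6.e-04  3.e-04 -1.e+00] F [1.94 4.73 5.  ] w 0.015113668010606575 50.37745714187622 t 15.0
(7505, np.float64(0.09874990089761482), ((454.355224609375, -235.37841796875), (147.1337890625, 188.4629364013672), 10.17898941040039))
```

Request:
{"op": "send_rows", "data": {
  "deltas": [
    [[0, 0.0005, 0, 0, 0, -0.01, -1], [0, 0.0003, 0, 0, 0, -0.01, -1], [0, 0, 0, 0, 0, -0.01, -1], [0, 0, 0, 0, 0, 0, -1]]
  ]
}}

```text
time_s: 15.55
position: [0.4549, -0.2349, 0.1338]
tool_rot: [[-0.983, -0.181, 0.001], [-0.181, 0.983, -0.001], [-0.001, -0.001, -1.0]]
ft_force: [3.3, -1.4, 4.5]
grip_width: 0.0151
gripper_force: 50.2
```

Run:
```python
from h import *
s=telemetry.observe(); print(s["wrist_torque"]); plan([.4548,-.2353,.134],100.1)
d2,w2=cloud("side"); print(rect(w2,.33,.6,-.38,-.08,.09,.11))
```

```text
[-0.02601774 -0.54066051 -0.06399479]
pos [ 0.4549 -0.2349  0.1338] yaw 100.43 tool shift [ 0.0002 -0.0004 -0.0002] tool z turn 0.0058 tilt [ 8.e-04 -1.e-03 -1.e+00] F [ 3.31 -1.43  4.48] w 0.015109304341348244 50.24859309196472 t 15.55
(7491, np.float64(0.09875656849056096), ((453.9495544433594, -234.39068603515625), (146.63845825195312, 189.81546020507812), 10.220931053161621))
```

Request:
{"op": "send_rows", "data": {
  "deltas": [
    [[0, 0, 0, 0, 0, -0.01, -1], [0, 0, 0, 0, 0, -0.015, -1], [0, 0, 0, 0, 0, 0, -1]]
  ]
}}

```text
time_s: 15.98
position: [0.4546, -0.2347, 0.1338]
tool_rot: [[-0.979, -0.206, 0.0], [-0.206, 0.979, -0.0], [0.0, -0.0, -1.0]]
ft_force: [0.5, -1.0, 6.0]
grip_width: 0.0151
gripper_force: 50.5
```

Run:
```python
from h import *
s=telemetry.observe(); print(s["wrist_torque"]); plan([.4548,-.2353,.134],100.1)
d2,w2=cloud("side"); print(rect(w2,.33,.6,-.38,-.08,.09,.11)); s=telemetry.observe(); print(s["wrist_torque"])
```

```text
[-0.06945288 -0.30272929 -0.29579267]
pos [ 0.4546 -0.2347  0.1338] yaw 101.87 tool shift [-0.0001 -0.0007 -0.0002] tool z turn 0.0308 tilt [ 1.e-04 -4.e-04 -1.e+00] F [ 0.48 -1.03  5.98] w 0.01509146890594128 50.543142557144165 t 15.975
(7471, np.float64(0.09873082174326009), ((453.87994384765625, -234.90721130371094), (147.03036499023438, 188.34683227539062), 11.164328575134277))
[-0.10094276 -0.32637049 -0.37200273]
```

The stop is reached: torque rose to -0.3 N m and the lid nudged 1°. I'll relieve it slightly and lift straight up, slowly at first.

Request:
{"op": "send_rows", "data": {
  "deltas": [
    [[0, 0, 0, 0, 0, 0.01, -1], [0, 0, 0, 0, 0, 0.005, -1], [0, 0, -0.001, 0, 0, 0, -1], [0, 0, -0.001, 0, 0, 0, -1], [0, 0, -0.001, 0, 0, 0, -1], [0, 0, -0.001, 0, 0, 0, -1], [0, 0, -0.001, 0, 0, 0, -1], [0, 0, -0.001, 0, 0, 0, -1], [0, 0, 0, 0, 0, 0, -1]]
  ]
}}

```text
time_s: 17.15
position: [0.4546, -0.2344, 0.1397]
tool_rot: [[-0.982, -0.191, 0.0], [-0.191, 0.982, -0.0], [-0.0, -0.0, -1.0]]
ft_force: [-0.2, -0.0, -2.0]
grip_width: 0.015
gripper_force: 49.4
```

Run:
```python
from h import *
s=telemetry.observe(); print(s["wrist_torque"]); plan([.4548,-.2353,.134],100.1)
d2,w2=cloud("side"); print(rect(w2,.33,.6,-.38,-.08,.09,.115))
cv2.imwrite("pics/s4.png",cv2.resize(d2["image"][180:380,200:400],None,fx=3,fy=3,interpolation=cv2.INTER_CUBIC)[...,::-1])
```

```text
[-2.31090828e-02  3.61308773e-02 -2.18339500e-05]
pos [ 0.4546 -0.2344  0.1397] yaw 101.02 tool shift [ 0.     -0.0009  0.0057] tool z turn 0.016 tilt [ 1.e-04 -1.e-04 -1.e+00] F [-0.16 -0.   -2.01] w 0.015010479557446775 49.412872195243835 t 17.15
(7581, np.float64(0.10457253973201344), ((454.0425720214844, -234.95877075195312), (147.33787536621094, 188.18150329589844), 11.025416374206543))
```

View pics/s4.png

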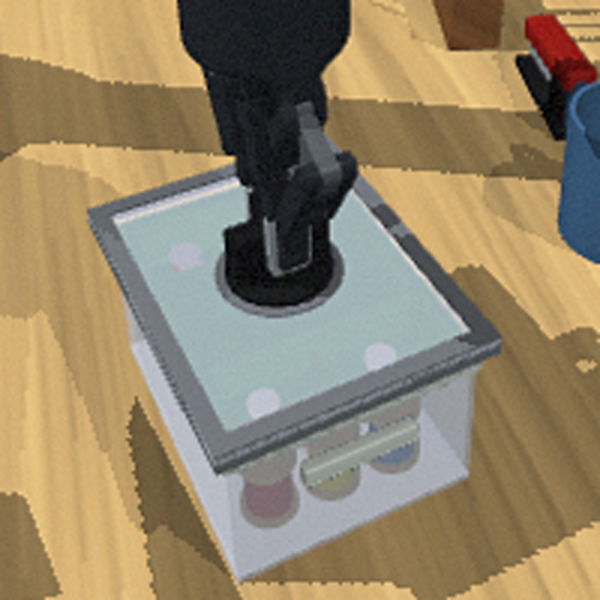

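The side crop shows the outer lid about 6 mm up and the green inner lid left below. The force of -2.0 N is the outer lid's weight alone. Continuing up.

Request:
{"op": "send_rows", "data": {
  "deltas": [
    [[0, 0, -0.002, 0, 0, 0, -1], [0, 0, -0.003, 0, 0, 0, -1], [0, 0, -0.004, 0, 0, 0, -1], [0, 0, -0.006, 0, 0, 0, -1], [0, 0, -0.01, 0, 0, 0, -1], [0, 0, -0.012, 0, 0, 0, -1], [0, 0, -0.012, 0, 0, 0, -1], [0, 0, -0.012, 0, 0, 0, -1], [0, 0, -0.01, 0, 0, 0, -1], [0, 0, -0.008, 0, 0, 0, -1], [0, 0, -0.004, 0, 0, 0, -1], [0, 0, -0.002, 0, 0, 0, -1]]
  ]
}}

```text
time_s: 18.7
position: [0.4546, -0.2344, 0.2247]
tool_rot: [[-0.982, -0.191, -0.0], [-0.191, 0.982, 0.0], [0.0, 0.0, -1.0]]
ft_force: [-0.7, 0.9, -1.3]
grip_width: 0.0149
gripper_force: 49.4
```

Request:
{"op": "send_rows", "data": {
  "deltas": [
    [[0, 0, -0.001, 0, 0, 0, -1], [0, 0, 0, 0, 0, 0, -1], [0, 0, 0, 0, 0, 0, -1], [0, 0, 0, 0, 0, 0, -1]]
  ]
}}

```text
time_s: 19.2
position: [0.4546, -0.2344, 0.2255]
tool_rot: [[-0.982, -0.191, -0.0], [-0.191, 0.982, 0.0], [0.0, 0.0, -1.0]]
ft_force: [-0.9, 0.0, -1.8]
grip_width: 0.0149
gripper_force: 49.4
```

Run:
```python
from h import *
plan([.4548,-.2353,.134],100.1)
d2,w2=cloud("side"); print("lid",rect(w2,.33,.6,-.38,-.08,.165,.205)); print("inner",rect(w2,.33,.6,-.38,-.08,.085,.105))
cv2.imwrite("pics/s5.png",cv2.resize(d2["image"][150:380,200:430],None,fx=2.6,fy=2.6,interpolation=cv2.INTER_CUBIC)[...,::-1])
```

```text
pos [ 0.4546 -0.2344  0.2255] yaw 101.01 tool shift [-0.     -0.0009  0.0915] tool z turn 0.0159 tilt [-2.e-04  2.e-04 -1.e+00] F [-0.89  0.01 -1.8 ] w 0.014909230562374054 49.395219683647156 t 19.2
lid (8113, np.float64(0.190301069893622), ((453.9767150878906, -234.3392333984375), (147.2518310546875, 189.48516845703125), 10.99420166015625))
inner (3327, np.float64(0.0932072492231076), ((454.1637268066406, -235.86849975585938), (133.99636840820312, 174.1519012451172), 10.105582237243652))
```

View pics/s5.png

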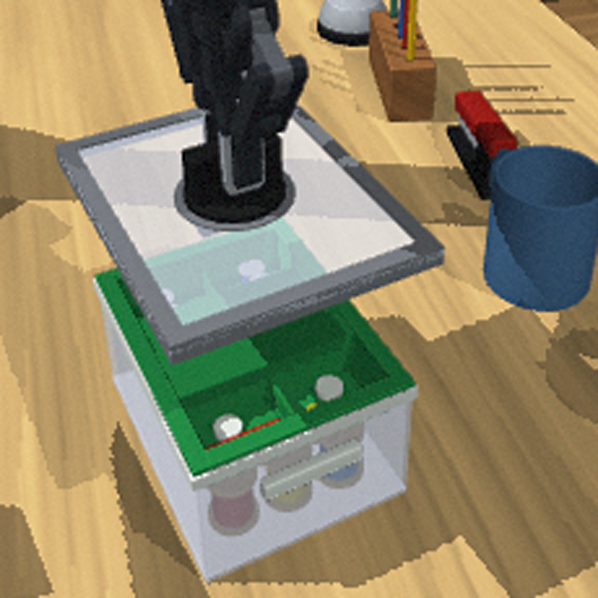

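The side crop shows the green inner lid seated flat on the rim, at about (250,400), and the outer lid held level about 9 cm above it. Handing in.

```bash
python3 -c "
from rig import env
print(env.close_job())"
```

```text
the job is handed in; nothing more can be done
None
```

The job is handed in: the inner lid is seated in the box, the knob was turned to its open stop, and the gripper holds the outer lid still and level about 9 cm above the box; neither the box nor the other things were knocked or visibly moved.

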